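Swap the pipe stub and the belt pulley in the parts crate

TASK

In the wooden four-bay parts crate, the flanged pipe stub and the belt pulley in the two bays nearer the robot have been put back in each other's place: swap them. Park one of them in the empty steel pan on the bench meanwhile. Keep both parts upright, set them down rather than dropping them, and leave each standing flat in the bay where the other one was.

Things in the scene. Friction and masses are not known exactly. Their poses are not given: they have to be found in the camera images.
- crate: Open wooden crate, fixed, 276 x 276 x 30 mm high, divided by a cross into four square bays 114 mm wide inside. Origin: centre of its underside, z up. Bay centres at x = +-65, y = +-65 mm in its frame, bay floors at z = 10 mm, rims at z = 30 mm. The stub and pulley stand in the two bays at x = -65 mm (robot's side), either way round; two low steel parts (under 31 mm high) stay in the others.
- pan: Empty square pan of sheet steel, fixed on the bench left or right of the crate: 120 x 120 mm outside, 114 mm inside, 22 mm high. Origin: centre of its underside, z up; its floor lies at z = 3 mm. On the crate's other side stands an aluminium gearbox, 95 mm high.
- stub: Flanged steel pipe stub, 82 mm high, loose, about 0.55 kg: at the bottom a round flange 84 mm across, 13 mm thick, with four dark bolt holes; on it a plain round neck 46 mm across up to the top, closed but with a dark bore drawn on it. Origin: centre of its underside, z up along the neck. Grip the neck from above, 35 to 75 mm above the underside.
- pulley: Steel belt pulley, 70 mm high, loose, about 0.55 kg: at the bottom a grooved wheel 86 mm across, 28 mm thick; on it a slim round hub 36 mm across up to the top, closed but with a small dark bore drawn on it. Origin: centre of its underside, z up along the hub. Grip the hub from above, 45 to 65 mm above the underside.
Mind the look-alikes: they are no part of the job. Leave any green look-alike of the pulley alone.

How it is judged (in metres and radians):
On the way:
1. one of the two parts stands flat in the steel pan, let go (((x of stub in the frame of pan between -0.018 and 0.018 m and y of stub in the frame of pan between -0.018 and 0.018 m and z of stub in the frame of pan between -0.003 and 0.008 m and angle between stub's own z axis and vertical below 0.12 rad and linear speed of stub below 0.02 m/s and contact force between stub and the fingers below 0.1 N) or (x of pulley in the frame of pan between -0.018 and 0.018 m and y of pulley in the frame of pan between -0.018 and 0.018 m and z of pulley in the frame of pan between -0.003 and 0.008 m and angle between pulley's own z axis and vertical below 0.12 rad and linear speed of pulley below 0.02 m/s and contact force between pulley and the fingers below 0.1 N))), for 0.2 s.
At the end, for the whole second after the job is handed in: The stub and the pulley each stand upright (within 7 degrees) and at rest on the floor of the crate bay where the other one began, within 18 mm of the bay's centre along each of the crate's sides, both let go (x of stub in the frame of crate between -0.083 and -0.047 m and (y of stub in the frame of crate between -0.083 and -0.047 m or y of stub in the frame of crate between 0.047 and 0.083 m) and z of stub in the frame of crate between 0.005 and 0.015 m and distance of each of stub, pulley from where it was at the start of the episode above 0.09 m and angle between each of stub, pulley's own z axis and vertical below 0.12 rad and linear speed of each of stub, pulley below 0.02 m/s and contact force between each of stub, pulley and the fingers below 0.1 N and x of pulley in the frame of crate between -0.083 and -0.047 m and (y of pulley in the frame of crate between -0.083 and -0.047 m or y of pulley in the frame of crate between 0.047 and 0.083 m) and z of pulley in the frame of crate between 0.005 and 0.015 m); the robot touches nothing.
It fails at once if a part is tipped more than about 35 degrees (angle between any of stub, pulley's own z axis and vertical above 0.6 rad).
It fails at once if a part is dropped (falls free at more than 0.6 m/s, about 18 mm) ((linear speed of stub above 0.6 m/s and contact force between stub and the fingers below 0.1 N) or (linear speed of pulley above 0.6 m/s and contact force between pulley and the fingers below 0.1 N)).
It also fails if it takes over 72 s, if anything falls off the work surface, if the arm or the gripper's body presses on something with over 40 N, if the wrist force passes 120 N, or if a joint passes its speed limit or range.

ROBOT

A 6-joint arm with a two-finger parallel gripper is mounted at the origin on the work surface. World frame = base frame: x ahead of the robot, y to its left, z up, the work surface at z = 0. Lengths are in mm, angles in rad, forces in N, time in s.
With the tool pointing down it reaches from about 350 to 875 mm from the base axis. Payload 4.2 kg.
Tool frame: the origin (TCP) lies midway between the tips of the shut fingers; the grasp point (between the pads) lies 19 mm behind it; z points along the fingers, y is the direction in which the jaws open and shut (so a half turn about z gives the same grasp; the last joint's range is limited). The gripper opens to 85 mm and grips with 20 to 120 N. Pads are 22 mm wide; open, the fingers measure 114 mm over their backs; the gripper's body (76 mm by 85 mm) begins 54 mm behind the grasp point. The pads swing forward as they close: fully open they stand 13 mm farther back than shut.
Start: joints at [1.397, 0.385, 0.008, 0, -1.194, -0.259], TCP at [262.1, 567.365, 231.312] pointing down, gripper open.
Joint ranges: [-3.14, 3.14], [-1.21, 2.06], [-1.07, 1.41], [-3.16, 2.05], [-2.99, -0.16], [-3.1, 3.1]. Speed limits (rad/s): [2.79, 2.79, 3.14, 3.14, 3.14, 3.14].

INTERFACE

Orientations are given as a 3x3 rotation matrix whose columns are the frame's x, y, z axes.
In Python, from station import r, viewer gives the robot as it stands.
- The arm moves only by the tool apply_moves, never from a script. Its argument "increments" is a list of rows, each a list of 2 entries, a list of its own where there are three numbers: the shift along the tool's x, y, z in m, then the turn about the tool's z in degrees. A call has 1 to 12 rows; each row shifts and turns the commanded pose from where the row before left it, along the tool's axes as they then stand; what a row does not reach is not made up. A row lasts 1/12 s, in which the tool goes at most 41.7 mm and 7.16 degrees, less where a joint would pass 70% of its speed; a pose out of reach is approached as far as the arm can. A call is refused whole if a number of a shift passes 0.0417 or a number of a turn 7.16, either way. A call with a gripper value outside its range is refused whole. "jaw" is the closure in counts, from 0 (fully open) to 255 (shut), set as the call begins (left out, the last holds). The fingers move at their own pace and stop on an object; the grip force is fixed at half the most. Time passes only in rows, so rows that do not move let the fingers close. It gives the time, the measured TCP pose, the force and the opening at its end, in the units of the state.
- r.sense(): the state, without advancing time (a new reading comes with each control period).
- viewer.camera(name): name is "scene" or "top" or "wrist"; returns the picture (384x512x3 uint8, red, green, blue); there is no depth.
- viewer.calibration(name): a dict with "K" (3x3 intrinsics, pixels), "R" (3x3) and "t" (3): a world point X has camera coordinates R X + t. Camera axes: x right, y down, z forward; pixel columns grow to the right and rows downward; lengths in mm; the calibration is good to about 2 mm. A picture is of the moment at which its call begins: read the wrist's pose just before it. calibration takes no time and is no camera call; for the wrist camera it gives the pose at the moment of the call.
- r.job_done(): hands the job in, once; it reports no verdict.
The state is a dict: "time": time; "joint_positions": joint angles; "joint_velocities": joint speeds; "joint_torque": joint torques, N m; "ee_pos": TCP position; "tcp_rot": TCP orientation; "wrist_force": force on the tool from outside, world axes, zero at the start; "moment": the same for the moment, N m; "gripper_width": finger opening in mm.
Only numpy, scipy, OpenCV 4.12 (cv2) and the standard library are available. Lean on these libraries where they do the work, as an engineer would, in place of code of your own. Each camera call takes 0.05 s, during which the arm holds its last target.

## Working session

There is one attempt and no reset: what is moved stays moved. The work goes in short steps, Python scripts to look and compute and a tool call to move; the robot and the scene stay as the last step left them, time stands still between calls to the robot, and variables do not carry over. Pictures are saved under pics/ and viewed, and the job is handed in when it is done.

Besides the shell and the picture viewer there is one more tool, called after "Request:" by a JSON object that holds its "fn" and its "kwargs", one argument or row to a line. apply_moves: Moves the arm, as the interface text tells. Its arguments: {"type":"object","properties":{"increments":{"type":"array"},"jaw":{"type":"number"}},"required":["increments"]}

```bash
ls; mkdir -p pics
python3 - <<'E'
from station import r, viewer
import cv2
s=r.sense(); print(s)
for n in ("scene","top","wrist"):
    c=viewer.calibration(n); print(n,c)
    cv2.imwrite(f"pics/a_{n}.png",viewer.camera(n)[:,:,::-1])
E
```

```text
pics
{'time': 0.0, 'joint_positions': array([ 1.39660862e+00,  3.85571706e-01,  6.61299615e-03, -4.95286903e-04,
       -1.19396139e+00, -2.58588475e-01]), 'joint_velocities': array([-0.0010823 ,  0.00029551,  0.0010082 , -0.00316056, -0.00082694,
       -0.00078265]), 'joint_torque': array([-1.39019294e-04, -3.92286336e+01,  1.88395929e+01,  4.18619916e+00,
       -4.77646419e-03, -1.53355995e-06]), 'ee_pos': array([261.86681863, 566.85881411, 230.20794677]), 'tcp_rot': array([[ 9.07728323e-01, -4.19557643e-01, -8.21624978e-04],
       [-4.19558436e-01, -9.07726099e-01, -2.01177614e-03],
       [ 9.82456181e-05,  2.17086587e-03, -9.99997639e-01]]), 'wrist_force': array([0.681938  , 0.53344337, 0.10258642]), 'moment': array([ 0.01293987, -0.02192015,  0.00547336]), 'gripper_width': 85.76378420586198}
scene {'K': array([[444.07535224,   0.        , 249.19032078],
       [  0.        , 444.07535224, 189.65481428],
       [  0.        ,   0.        ,   1.        ]]), 'R': array([[-0.8192051 ,  0.57346477,  0.00641555],
       [ 0.44355499,  0.64063847, -0.62677055],
       [-0.36354088, -0.51060798, -0.77917746]]), 't': array([ 392.02869616, -202.45109715, 1325.64019392])}
top {'K': array([[458.10159957,   0.        , 258.98521464],
       [  0.        , 458.10159957, 185.60109953],
       [  0.        ,   0.        ,   1.        ]]), 'R': array([[ 0.01934677, -0.99981125, -0.00177923],
       [-0.99676643, -0.01914898, -0.07803842],
       [ 0.07798962,  0.00328327, -0.99694876]]), 't': array([  27.19858885,  498.87042963, 1118.94965731])}
wrist {'K': array([[267.98699564,   0.        , 254.82470263],
       [  0.        , 267.98699564, 192.40146176],
       [  0.        ,   0.        ,   1.        ]]), 'R': array([[-0.42024219, -0.907409  ,  0.00232448],
       [-0.86983589,  0.4035681 ,  0.28375748],
       [-0.25842218,  0.11722495, -0.95889326]]), 't': array([623.24398462, -39.09874684, 378.83180823])}
```

View pics/a_scene.png

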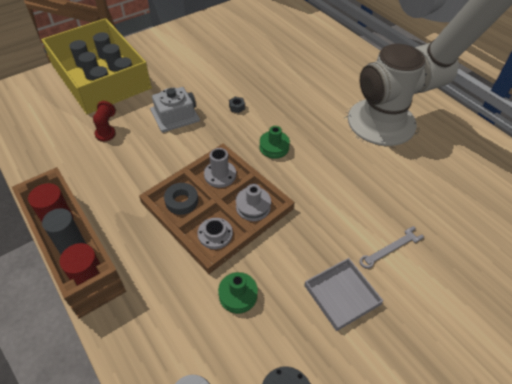

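View pics/a_top.png

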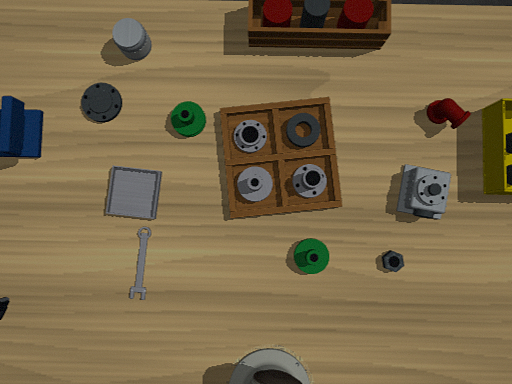

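View pics/a_wrist.png

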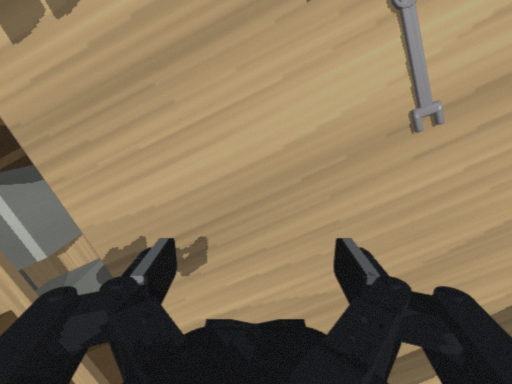

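The top view shows the pulley at about (255,183), in the near-left bay, and the stub at about (310,180), in the near-right bay. The pan is on the left at (133,193), with the gearbox on the right. The green look-alikes are at (188,119) and (311,256). Next I'll zoom in and measure.

```bash
cat > h.py <<'E'
import numpy as np, cv2
from station import r, viewer
def ray(n,uv,z,c=None):
    c=c or viewer.calibration(n)
    K,R,t=c["K"],c["R"],c["t"]
    o=-R.T@t; d=R.T@np.linalg.inv(K)@np.array([uv[0],uv[1],1.])
    return o+d*(z-o[2])/d[2]
def proj(n,X,c=None):
    c=c or viewer.calibration(n)
    p=c["K"]@(c["R"]@np.array(X,float)+c["t"]); return p[:2]/p[2]
E
python3 - <<'E'
from h import *
im=cv2.imread("pics/a_top.png")
hsv=cv2.cvtColor(im,cv2.COLOR_BGR2HSV)
c=im[90:230,90:350]; cv2.imwrite("pics/b.png",cv2.resize(c,None,fx=3,fy=3,interpolation=cv2.INTER_CUBIC))
for p in [(240,103),(225,150),(300,50),(200,200),(310,108),(135,190),(112,190),(250,215)]: print(p,hsv[p[1],p[0]])
sc=cv2.imread("pics/a_scene.png")[130:340,130:400]
cv2.imwrite("pics/b2.png",cv2.resize(sc,None,fx=2.8,fy=2.8,interpolation=cv2.INTER_CUBIC))
E
```

```text
(240, 103) [ 19 105 153]
(225, 150) [ 16 169 107]
(300, 50) [ 21 101  88]
(200, 200) [ 20 106 144]
(310, 108) [ 16 177  91]
(135, 190) [116  15 119]
(112, 190) [113  13  81]
(250, 215) [ 15 176 120]
```

View pics/b.png

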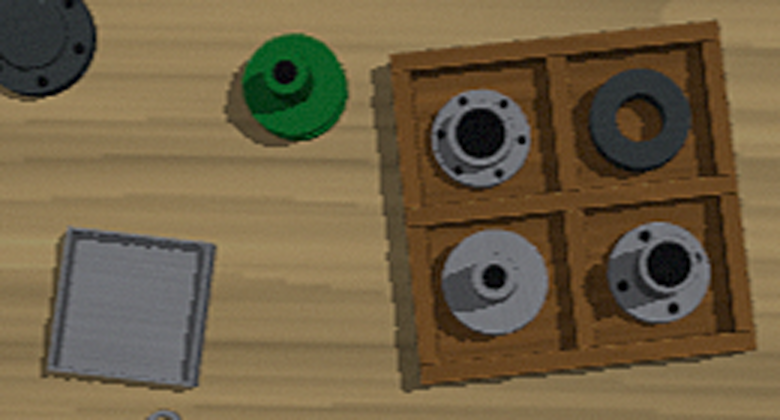

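View pics/b2.png

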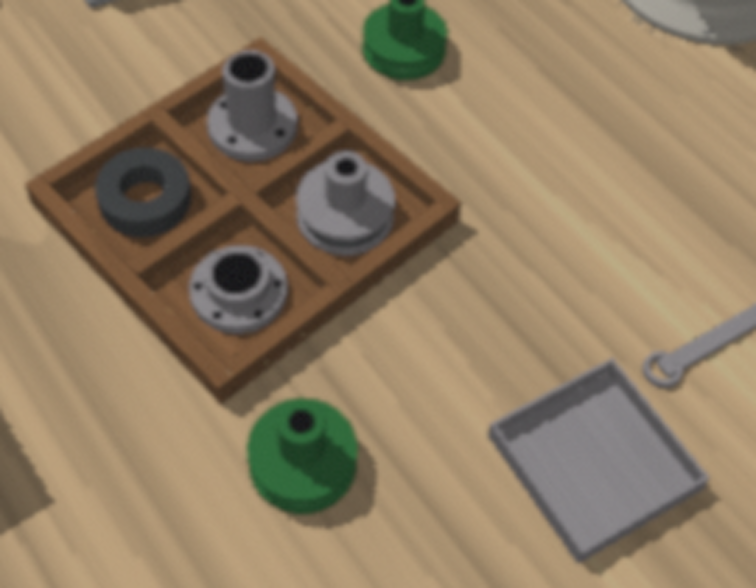

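```bash
cat > m.py <<'E'
from h import *
im=cv2.imread("pics/a_top.png"); hsv=cv2.cvtColor(im,cv2.COLOR_BGR2HSV)
def big(m,box):
    k=np.zeros_like(m); x0,y0,x1,y1=box; k[y0:y1,x0:x1]=m[y0:y1,x0:x1]
    cs,_=cv2.findContours(k,cv2.RETR_EXTERNAL,cv2.CHAIN_APPROX_NONE); return max(cs,key=cv2.contourArea)
def rect(c,z,name):
    p=cv2.convexHull(c).reshape(-1,2)
    w=np.array([ray("top",q,z)[:2] for q in p],np.float32)
    (cx,cy),s,a=cv2.minAreaRect(w); a=(a+45)%90-45
    print(name,np.round([cx,cy],1),np.round(s,1),round(a,2)); return np.array([cx,cy]),a
b=cv2.inRange(hsv,(8,145,30),(19,255,255)); b=cv2.morphologyEx(b,cv2.MORPH_OPEN,np.ones((2,2)))
crate,ca=rect(big(b,(200,90,360,230)),30,"crate")
g=cv2.inRange(hsv,(90,0,40),(140,60,255)); g=cv2.morphologyEx(g,cv2.MORPH_OPEN,np.ones((2,2)))
pan,pa=rect(big(g,(95,160,170,225)),22,"pan")
if abs(pa)>45: pass
c,s=np.cos(np.radians(ca)),np.sin(np.radians(ca))
Rc=np.array([[c,-s],[s,c]])
for y in (65,-65): print("bay",y,np.round(crate+Rc@[-65,y],1))
dark=cv2.inRange(hsv,(0,0,0),(180,255,45))
n,l,st,ce=cv2.connectedComponentsWithStats(dark)
for i in range(1,n):
    if st[i,4]>20 and 230<ce[i,0]<340 and 100<ce[i,1]<210: print("dark",ce[i].round(1),st[i].tolist(), "z70",ray("top",ce[i],70)[:2].round(1),"z82",ray("top",ce[i],82)[:2].round(1))
for box,z,nm in (((232,162,278,205),28,"pulley wheel"),((288,158,330,200),13,"stub flange")):
    k=big(g,box); e=cv2.minEnclosingCircle(k); print(nm,e,ray("top",e[0],z)[:2].round(1), cv2.boundingRect(k))
cam=viewer.calibration("top"); print("cam",-cam["R"].T@cam["t"])
E
python3 m.py
```

```text
crate [568.  -16.2] [275.5 275. ] 7.09
pan [474.5 344.4] [122.2 118.3] -5.5
bay 65 [495.5  40.3]
bay -65 [511.5 -88.7]
dark [302.  106.5] [279, 104, 45, 7, 103] z70 [687.1 -63.1] z82 [684. -62.]
dark [248.7 111.9] [227, 109, 45, 7, 95] z70 [671.6  64.8] z82 [668.7  64.5]
dark [305.4 124.6] [296, 121, 16, 13, 55] z70 [643.2 -71.9] z82 [640.6 -70.7]
dark [249.7 134. ] [242, 126, 16, 17, 208] z70 [617.9  61.3] z82 [615.6  61. ]
dark [296.  141.2] [286, 127, 29, 21, 79] z70 [602.5 -49.7] z82 [600.3 -48.8]
dark [310.9 158.4] [285, 155, 46, 14, 69] z70 [561.8 -86. ] z82 [560.1 -84.7]
dark [255.9 163.2] [232, 160, 46, 8, 79] z70 [547.7  45. ] z82 [546.2  44.9]
dark [312.4 177.7] [306, 171, 14, 15, 167] z70 [515.5 -89.9] z82 [514.3 -88.6]
dark [332.4 186.3] [331, 171, 4, 30, 32] z70 [ 496.  -137.6] z82 [ 495.1 -135.7]
dark [254.1 181.9] [251, 178, 7, 8, 46] z70 [503.   48.5] z82 [501.9  48.3]
dark [305.3 185.3] [301, 178, 12, 12, 35] z70 [497.2 -73.4] z82 [496.2 -72.2]
pulley wheel ((255.55755615234375, 184.66546630859375), 17.34359359741211) [499.7  45.3] (239, 168, 34, 35)
stub flange ((310.1883239746094, 181.46104431152344), 16.88206672668457) [511.6 -91. ] (294, 165, 34, 34)
cam [ 409.46463195   33.07249902 1154.5149325 ]
```

Run:
```python
from h import *
im=cv2.imread("pics/a_scene.png"); hsv=cv2.cvtColor(im,cv2.COLOR_BGR2HSV)
dark=cv2.inRange(hsv,(0,0,0),(180,255,50))
n,l,st,ce=cv2.connectedComponentsWithStats(dark)
for i in range(1,n):
    if st[i,4]>15 and 200<ce[i,0]<270 and 140<ce[i,1]<205: print("dark",ce[i].round(1),st[i].tolist(),"z80",ray("scene",ce[i],80)[:2].round(1),"z92",ray("scene",ce[i],92)[:2].round(1))
print("top: pulley bore",ray("top",(254.1,181.9),80).round(1),"stub",ray("top",(312.4,177.7),92).round(1))
# pan corners from scene (z=22), from the zoomed picture
P=np.array([[612,363],[706,481],[583,557],[491,434]])/2.8+[130,130]
W=np.array([ray("scene",p,22)[:2] for p in P]); print(W.round(1),W.mean(0).round(1))
C=np.array([[261,40],[460,206],[222,390],[28,188]])/2.8+[130,130]
W=np.array([ray("scene",p,30)[:2] for p in C]); print(W.round(1),W.mean(0).round(1))
```

```text
dark [218.3 153.7] [213, 150, 12, 9, 81] z80 [505.8 -98.9] z92 [511.5 -89. ]
dark [253.2 189.3] [251, 187, 6, 5, 21] z80 [500.1  46.7] z92 [505.8  54.5]
top: pulley bore [502.   48.3  80. ] stub [513.4 -87.5  92. ]
[[413.2 298.9]
 [424.8 414.8]
 [541.3 405.6]
 [533.8 291.6]] [478.3 352.7]
[[ 452.2 -162.4]
 [ 419.2  108.7]
 [ 686.9  143.9]
 [ 722.2 -125.6]] [570.1  -8.9]
```

Run:
```python
from h import *
im=cv2.imread("pics/a_scene.png"); hsv=cv2.cvtColor(im,cv2.COLOR_BGR2HSV)
b=cv2.inRange(hsv,(8,135,30),(19,255,255)); b=cv2.morphologyEx(b,cv2.MORPH_OPEN,np.ones((2,2)))
g=cv2.inRange(hsv,(90,0,40),(150,60,255)); g=cv2.morphologyEx(g,cv2.MORPH_OPEN,np.ones((2,2)))
def big(m,box):
    k=np.zeros_like(m); x0,y0,x1,y1=box; k[y0:y1,x0:x1]=m[y0:y1,x0:x1]
    cs,_=cv2.findContours(k,cv2.RETR_EXTERNAL,cv2.CHAIN_APPROX_NONE); return cv2.convexHull(max(cs,key=cv2.contourArea))
v=im.copy()
for m,box,ctr,L,H,yaw,nm in ((b,(130,135,305,280),(568,-16.2),276,30,7.09,"crate"),(g,(295,255,390,335),(474.5,344.4),120,22,-5.5,"pan")):
    h=big(m,box); cv2.polylines(v,[h],True,(0,0,255))
    for z,col in ((0,(255,0,0)),(H,(0,255,0))):
        c,s=np.cos(np.radians(yaw)),np.sin(np.radians(yaw))
        q=[proj("scene",[ctr[0]+c*a-s*e,ctr[1]+s*a+c*e,z]) for a,e in ((L/2,L/2),(L/2,-L/2),(-L/2,-L/2),(-L/2,L/2))]
        print(nm,z,np.round(q,1).tolist())
        cv2.polylines(v,[np.round(q).astype(int)],True,col)
    print(nm,cv2.approxPolyDP(h,4,True).reshape(-1,2).tolist())
cv2.imwrite("pics/c.png",cv2.resize(v[130:340,130:400],None,fx=2.8,fy=2.8,interpolation=cv2.INTER_NEAREST))
```

```text
Traceback (most recent call last):
ValueError: max() iterable argument is empty
```

Run:
```python
from h import *
im=cv2.imread("pics/a_scene.png"); hsv=cv2.cvtColor(im,cv2.COLOR_BGR2HSV)
print(hsv[203,143:160:3].tolist(),hsv[295,345],hsv[262,220:226].tolist())
v=im.copy()
for ctr,L,H,yaw,nm in (((568,-16.2),276,30,7.09,"crate"),((474.5,344.4),120,22,-5.5,"pan")):
    for z,col in ((0,(255,0,0)),(H,(0,255,0))):
        c,s=np.cos(np.radians(yaw)),np.sin(np.radians(yaw))
        q=[proj("scene",[ctr[0]+c*a-s*e,ctr[1]+s*a+c*e,z]) for a,e in ((L/2,L/2),(L/2,-L/2),(-L/2,-L/2),(-L/2,L/2))]
        print(nm,z,np.round(q,1).tolist())
        cv2.polylines(v,[np.round(q).astype(int)],True,col)
cv2.imwrite("pics/c.png",cv2.resize(v[130:340,130:400],None,fx=2.8,fy=2.8,interpolation=cv2.INTER_NEAREST))
```

```text
[[14, 118, 82], [14, 129, 109], [13, 128, 126], [14, 130, 126], [14, 133, 109], [13, 129, 115]] [150   6 134] [[15, 122, 65], [14, 122, 65], [15, 122, 65], [15, 108, 73], [16, 96, 80], [16, 86, 89]]
crate 0 [[208.3, 274.0], [140.4, 201.6], [223.4, 149.6], [293.6, 208.5]]
crate 30 [[207.4, 267.5], [138.2, 194.4], [223.0, 142.0], [294.7, 201.3]]
pan 0 [[334.6, 329.8], [302.5, 284.0], [345.7, 260.9], [379.4, 303.3]]
pan 22 [[336.3, 325.7], [303.5, 279.4], [347.4, 256.1], [381.9, 298.9]]
```

View pics/c.png

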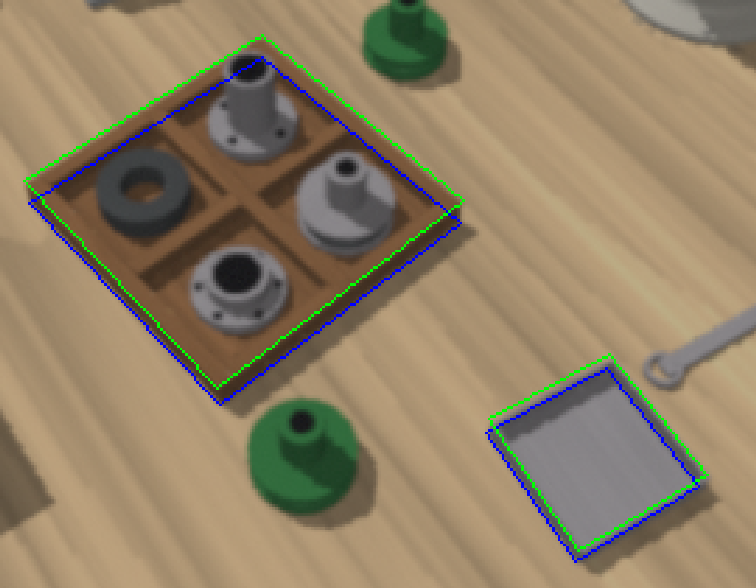

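The bore positions agree between the two views: pulley at (501,47.5), stub at (512.5,-88.5). The outlines projected from the top view fit the scene picture within a few mm. I'll put the pan at about (475,346), the left bay at (496,42) and the right bay at (512,-87). First I'll park the stub. To begin, I'm squaring the tool with the world axes.

Request:
{"fn": "apply_moves", "kwargs": {
  "increments": [
    [[0,0,0],-6.2],
    [[0,0,0],-6.2],
    [[0,0,0],-6.2],
    [[0,0,0],-6.2],
    [[0.0125,0.0328,0],0],
    [[0.0125,0.0328,0],0],
    [[0.0125,0.0328,0],0],
    [[0.0125,0.0328,0],0],
    [[0.0125,0.0328,0],0],
    [[0.0125,0.0328,0],0],
    [[0.0125,0.0328,0],0],
    [[0.0125,0.0328,0],0]
  ],
  "jaw": 0
}}

```text
time: 1.15
ee_pos: [362.2, 303.1, 231.2]
tcp_rot: [[1.0, 0.0, -0.0], [0.0, -1.0, -0.0], [-0.0, 0.0, -1.0]]
wrist_force: [0.8, -0.8, -0.3]
gripper_width: 85.6
```

Request:
{"fn": "apply_moves", "kwargs": {
  "increments": [
    [[0.0125,0.0328,0],0],
    [[0.0125,0.0328,0],0],
    [[0.0125,0.0328,0],0],
    [[0.0125,0.0328,0],0],
    [[0.0125,0.0328,0],0],
    [[0.0125,0.0328,0],0],
    [[0.0125,0.0328,0],0],
    [[0.0125,0.0328,0],0],
    [[0.0125,0.0328,0],0],
    [[0.0125,0.0328,0],0],
    [[0.0125,0.0328,0],0],
    [[0.0125,0.0328,0],0]
  ]
}}

```text
time: 2.15
ee_pos: [512.2, -90.4, 231.2]
tcp_rot: [[1.0, -0.0, -0.0], [-0.0, -1.0, 0.0], [-0.0, -0.0, -1.0]]
wrist_force: [0.9, 1.1, -0.5]
gripper_width: 85.4
```

Request:
{"fn": "apply_moves", "kwargs": {
  "increments": [
    [[0,0,0],0],
    [[0,0,0],0],
    [[0,0,0],0]
  ]
}}

```text
time: 2.4
ee_pos: [511.7, -88.7, 230.8]
tcp_rot: [[1.0, -0.001, -0.001], [-0.001, -1.0, 0.0], [-0.001, -0.0, -1.0]]
wrist_force: [0.5, -0.2, 0.8]
gripper_width: 85.3
```

Run:
```python
from h import *
c=viewer.calibration("wrist"); im=viewer.camera("wrist")[:,:,::-1].copy()
cv2.imwrite("pics/d.png",im); s=r.sense(); print(s["ee_pos"],s["joint_positions"].round(2))
print("exp bore",proj("wrist",[512.5,-88.5,92],c))
hsv=cv2.cvtColor(im,cv2.COLOR_BGR2HSV); d=cv2.inRange(hsv,(0,0,0),(180,255,45))
n,l,st,ce=cv2.connectedComponentsWithStats(d)
for i in range(1,n):
    if 60<st[i,4]<9000: print(ce[i].round(1),st[i].tolist(),ray("wrist",ce[i],92,c)[:2].round(1))
```

```text
[511.72457626 -88.17518711 231.11130938] [ 0.14  0.21 -0.25 -0.   -1.12  1.43]
exp bore [254.64125173 180.12881034]
[241.5  46.5] [230, 44, 24, 10, 69] [642.2 -76.3]
[125.1  76.9] [109, 59, 34, 37, 972] [615.9  37.1]
[255.4 180.7] [241, 166, 30, 30, 712] [511.9 -89.3]
[136.3 188.2] [129, 181, 15, 15, 167] [503.6  40.5]
[260.6 309.5] [255, 305, 12, 10, 102] [344.9 -95.7]
```

View pics/d.png

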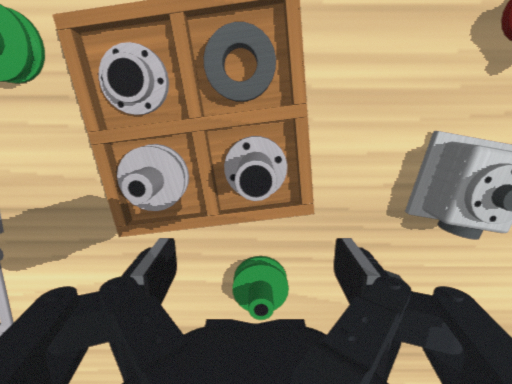

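The wrist view shows the stub's bore at (255,181), which casts to (512,-89) and matches. Descending onto the stub, then closing.

Request:
{"fn": "apply_moves", "kwargs": {
  "increments": [
    [[0,0,0.02],0],
    [[0,0,0.03],0],
    [[0,0,0.03],0],
    [[0,0,0.03],0],
    [[0,0,0.025],0],
    [[0,0,0.02],0],
    [[0,0,0.015],0],
    [[0,0,0.01],0],
    [[0,0,0],0],
    [[0,0,0],0]
  ]
}}

```text
time: 3.28
ee_pos: [512.3, -87.9, 51.6]
tcp_rot: [[1.0, 0.002, 0.0], [0.002, -1.0, -0.0], [0.0, 0.0, -1.0]]
wrist_force: [0.6, -0.0, 0.3]
gripper_width: 85.5
```

Request:
{"fn": "apply_moves", "kwargs": {
  "increments": [
    [[0,0,0],0],
    [[0,0,0],0],
    [[0,0,0],0],
    [[0,0,0],0],
    [[0,0,0],0],
    [[0,0,0],0],
    [[0,0,0],0],
    [[0,0,0],0],
    [[0,0,0],0],
    [[0,0,0],0],
    [[0,0,0],0],
    [[0,0,0],0]
  ],
  "jaw": 255
}}

```text
time: 4.28
ee_pos: [512.8, -88.9, 52.6]
tcp_rot: [[1.0, 0.001, 0.002], [0.001, -1.0, -0.0], [0.002, 0.0, -1.0]]
wrist_force: [-1.0, -0.8, 6.7]
gripper_width: 44.7
```

Request:
{"fn": "apply_moves", "kwargs": {
  "increments": [
    [[0,0,-0.005],0],
    [[0,0,-0.01],0],
    [[0,0,-0.015],0],
    [[0,0,-0.02],0],
    [[0,0,-0.02],0],
    [[0,0,-0.02],0],
    [[0,0,-0.015],0],
    [[0,0,-0.01],0],
    [[0,0,-0.005],0],
    [[0,0,0],0]
  ]
}}

```text
time: 5.12
ee_pos: [512.1, -88.5, 171.8]
tcp_rot: [[1.0, -0.0, 0.001], [-0.0, -1.0, 0.001], [0.001, -0.001, -1.0]]
wrist_force: [0.8, 0.5, -6.3]
gripper_width: 44.9
```

Run:
```python
from h import *
cv2.imwrite("pics/e.png",viewer.camera("scene")[:,:,::-1]); print(r.sense()["ee_pos"],r.sense()["gripper_width"],r.sense()["wrist_force"])
```

```text
[511.51015593 -88.46940353 170.81736668] 44.74378273861078 [ 0.26727722  0.33235566 -7.73186155]
```

View pics/e.png

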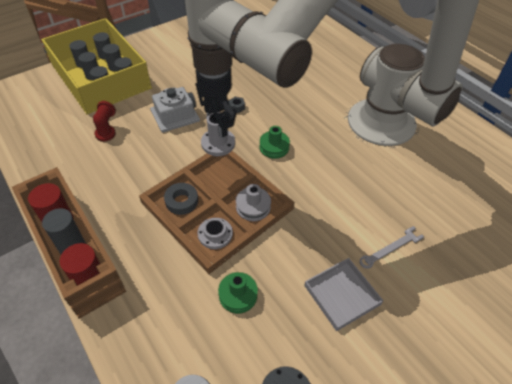

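The scene view shows the stub held upright at (218,140), clear of everything. Carrying it to the pan.

Request:
{"fn": "apply_moves", "kwargs": {
  "increments": [
    [[-0.001,-0.01,0],0],
    [[-0.001,-0.018,0],0],
    [[-0.002,-0.024,0],0],
    [[-0.002,-0.025,0],0],
    [[-0.002,-0.025,0],0],
    [[-0.002,-0.025,0],0],
    [[-0.002,-0.025,0],0],
    [[-0.002,-0.025,0],0],
    [[-0.002,-0.025,0],0],
    [[-0.002,-0.025,0],0],
    [[-0.002,-0.025,0],0],
    [[-0.002,-0.025,0],0]
  ]
}}

```text
time: 6.17
ee_pos: [488.7, 189.5, 169.7]
tcp_rot: [[1.0, 0.0, -0.003], [0.0, -1.0, -0.002], [-0.003, 0.002, -1.0]]
wrist_force: [0.8, -0.5, -6.4]
gripper_width: 45.2
```

Request:
{"fn": "apply_moves", "kwargs": {
  "increments": [
    [[-0.002,-0.025,0],0],
    [[-0.002,-0.025,0],0],
    [[-0.002,-0.025,0],0],
    [[-0.002,-0.025,0],0],
    [[-0.002,-0.025,0],0],
    [[-0.002,-0.02,0],0],
    [[-0.002,-0.0125,0],0],
    [[-0.0015,0,0],0],
    [[0,0,0],0],
    [[0,0,0],0]
  ]
}}

```text
time: 7.0
ee_pos: [473.9, 344.9, 170.4]
tcp_rot: [[1.0, -0.0, -0.002], [-0.0, -1.0, -0.002], [-0.002, 0.002, -1.0]]
wrist_force: [-0.2, -0.7, -6.6]
gripper_width: 45.0
```

Run:
```python
from h import *
s=r.sense(); print(s["ee_pos"],s["gripper_width"],s["wrist_force"])
c=viewer.calibration("wrist"); im=viewer.camera("wrist")[:,:,::-1].copy()
q=[proj("wrist",[475+a,346+b,22],c) for a,b in ((-62,-51),(-51,62),(62,51),(51,-62))]; print(np.round(q,1).tolist())
cv2.imwrite("pics/f.png",im); cv2.imwrite("pics/f2.png",viewer.camera("scene")[130:384,180:460,::-1])
```

```text
[473.89388461 344.85508653 170.35197476] 45.030712956274776 [-0.22328512 -0.73695732 -6.64248916]
[[296.8, 228.7], [200.5, 220.3], [204.7, 120.1], [311.9, 130.7]]
```

View pics/f.png

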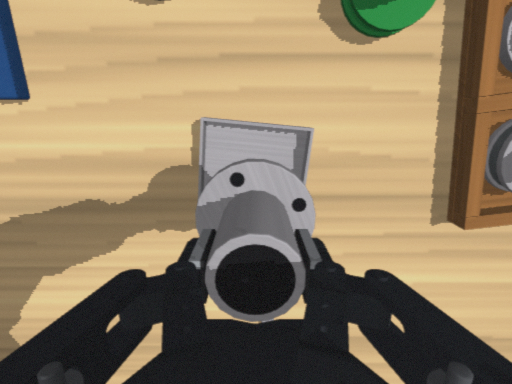

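View pics/f2.png

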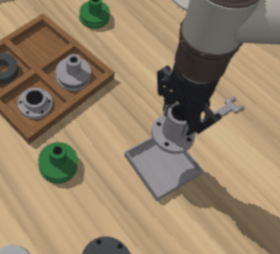

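The pan's far corners are at (203,118) and (312,129), within 2 px of the prediction. Lowering, slowly at the end.

Request:
{"fn": "apply_moves", "kwargs": {
  "increments": [
    [[0,0,0.01],0],
    [[0,0,0.02],0],
    [[0,0,0.02],0],
    [[0,0,0.02],0],
    [[0,0,0.015],0],
    [[0,0,0.012],0],
    [[0,0,0.01],0],
    [[0,0,0.007],0],
    [[0,0,0.004],0],
    [[0,0,0.003],0],
    [[0,0,0],0],
    [[0,0,0],0]
  ]
}}

```text
time: 8.1
ee_pos: [474.9, 346.2, 50.8]
tcp_rot: [[1.0, 0.0, 0.001], [0.0, -1.0, 0.001], [0.001, -0.001, -1.0]]
wrist_force: [1.0, -0.3, -7.3]
gripper_width: 44.9
```

Request:
{"fn": "apply_moves", "kwargs": {
  "increments": [
    [[0,0,0.001],0],
    [[0,0,0.001],0],
    [[0,0,0.001],0],
    [[0,0,0],0],
    [[0,0,0],0]
  ]
}}

```text
time: 8.52
ee_pos: [474.6, 345.9, 47.4]
tcp_rot: [[1.0, 0.0, 0.0], [0.0, -1.0, 0.0], [0.0, -0.0, -1.0]]
wrist_force: [-0.2, 1.3, -6.7]
gripper_width: 45.0
```

Request:
{"fn": "apply_moves", "kwargs": {
  "increments": [
    [[0,0,0.001],0],
    [[0,0,0.001],0],
    [[0,0,0],0],
    [[0,0,0],0]
  ]
}}

```text
time: 8.85
ee_pos: [474.7, 346.0, 45.7]
tcp_rot: [[1.0, 0.0, 0.0], [0.0, -1.0, 0.0], [0.0, -0.0, -1.0]]
wrist_force: [-1.4, -0.7, -2.8]
gripper_width: 44.9
```

The weight is coming off the wrist, so contact has begun. One more mm, then open.

Request:
{"fn": "apply_moves", "kwargs": {
  "increments": [
    [[0,0,0.001],0],
    [[0,0,0],0],
    [[0,0,0],0]
  ]
}}

```text
time: 9.1
ee_pos: [474.7, 346.0, 45.7]
tcp_rot: [[1.0, 0.0, 0.001], [0.0, -1.0, 0.0], [0.001, -0.0, -1.0]]
wrist_force: [-5.4, -1.5, 5.9]
gripper_width: 44.9
```

Request:
{"fn": "apply_moves", "kwargs": {
  "increments": [
    [[0,0,0],0],
    [[0,0,0],0],
    [[0,0,0],0],
    [[0,0,0],0],
    [[0,0,0],0],
    [[0,0,0],0],
    [[0,0,0],0],
    [[0,0,0],0],
    [[0,0,0],0],
    [[0,0,0],0]
  ],
  "jaw": 0
}}

```text
time: 9.93
ee_pos: [474.6, 345.9, 44.3]
tcp_rot: [[1.0, 0.0, -0.0], [0.0, -1.0, -0.0], [-0.0, 0.0, -1.0]]
wrist_force: [-0.1, 0.1, 0.3]
gripper_width: 85.5
```

Request:
{"fn": "apply_moves", "kwargs": {
  "increments": [
    [[0,0,-0.01],0],
    [[0,0,-0.02],0],
    [[0,0,-0.03],0],
    [[0,0,-0.03],0],
    [[0,0,-0.03],0],
    [[0,0,-0.02],0],
    [[0,0,-0.01],0],
    [[0,0,0],0]
  ]
}}

```text
time: 10.6
ee_pos: [475.6, 346.8, 197.6]
tcp_rot: [[1.0, 0.0, 0.004], [0.0, -1.0, 0.005], [0.004, -0.005, -1.0]]
wrist_force: [-0.5, -0.0, -0.3]
gripper_width: 85.4
```

Run:
```python
from h import *
s=r.sense(); print(s["ee_pos"],s["gripper_width"],s["wrist_force"])
c=viewer.calibration("wrist"); im=viewer.camera("wrist")[:,:,::-1].copy()
cv2.imwrite("pics/g.png",im)
hsv=cv2.cvtColor(im,cv2.COLOR_BGR2HSV); d=cv2.inRange(hsv,(0,0,0),(180,255,45))
n,l,st,ce=cv2.connectedComponentsWithStats(d)
for i in range(1,n):
    if 60<st[i,4]<9000: print(ce[i].round(1),st[i].tolist(),ray("wrist",ce[i],85,c)[:2].round(1))
```

```text
[475.55636643 346.8189183  197.63071016] 85.41012693405544 [-0.53380891 -0.04176669 -0.29649703]
[176.6   7.3] [147, 0, 53, 13, 205] [630.4 412. ]
[256.1 189.4] [239, 173, 35, 33, 886] [474. 346.]
```

View pics/g.png

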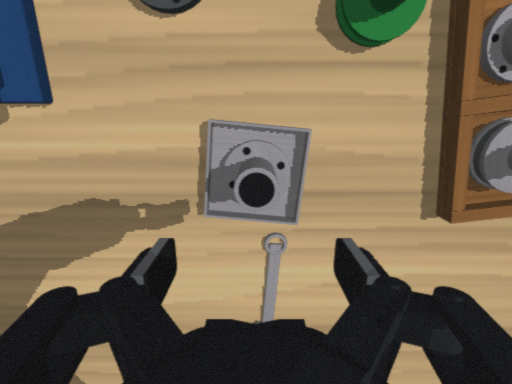

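The stub stands in the pan, its bore at (256,189) casting to (474,346), so it is centred. Now the pulley.

Request:
{"fn": "apply_moves", "kwargs": {
  "increments": [
    [[0.002,0.02,0],0],
    [[0.0025,0.027,0],0],
    [[0.0025,0.028,0],0],
    [[0.0025,0.028,0],0],
    [[0.0025,0.028,0],0],
    [[0.0025,0.028,0],0],
    [[0.0025,0.028,0],0],
    [[0.0025,0.028,0],0],
    [[0.0025,0.028,0],0],
    [[0.0025,0.028,0],0],
    [[0.002,0.0275,0],0],
    [[0,0,0],0]
  ]
}}

```text
time: 11.65
ee_pos: [499.4, 43.6, 192.0]
tcp_rot: [[1.0, -0.005, -0.005], [-0.005, -1.0, -0.002], [-0.005, 0.002, -1.0]]
wrist_force: [0.5, -0.6, -0.5]
gripper_width: 85.7
```

Request:
{"fn": "apply_moves", "kwargs": {
  "increments": [
    [[0,0,0],0],
    [[0,0,0],0]
  ]
}}

```text
time: 11.82
ee_pos: [500.4, 47.2, 192.9]
tcp_rot: [[1.0, -0.001, -0.003], [-0.001, -1.0, -0.001], [-0.003, 0.001, -1.0]]
wrist_force: [0.3, 0.7, -0.0]
gripper_width: 85.7
```

```bash
cat > w.py <<'E'
from h import *
import sys
s=r.sense(); print(s["ee_pos"],s["gripper_width"],s["wrist_force"])
c=viewer.calibration("wrist"); im=viewer.camera("wrist")[:,:,::-1].copy()
cv2.imwrite(sys.argv[1],im)
hsv=cv2.cvtColor(im,cv2.COLOR_BGR2HSV); d=cv2.inRange(hsv,(0,0,0),(180,255,45))
n,l,st,ce=cv2.connectedComponentsWithStats(d)
for i in range(1,n):
    if 60<st[i,4]<9000: print(ce[i].round(1),st[i].tolist(),*[ray("wrist",ce[i],z,c)[:2].round(1) for z in (80,85,92)])
E
python3 w.py pics/h.png
```

```text
[500.44360441  47.1714829  192.88461362] 85.6997258182166 [ 0.2588972   0.71537373 -0.00212423]
[55.4  5.4] [44, 0, 22, 14, 235] [655.6 210.8] [654.  207.6] [651.7 203.1]
[380.3  29.5] [363, 21, 29, 26, 278] [637.9 -58.7] [636.6 -56.6] [634.8 -53.7]
[241.3  59.6] [222, 38, 39, 44, 1236] [615.   58.7] [614.1  58.4] [612.9  58.1]
[339.1  74.2] [326, 51, 36, 38, 210] [603.2 -27.1] [602.6 -25.7] [601.7 -23.6]
[256.  187.3] [248, 179, 17, 17, 233] [500.2  46. ] [501.5  46. ] [503.5  46. ]
[503.5 303.4] [495, 296, 17, 16, 215] [ 362.7 -235.3] [ 366.8 -229.8] [ 372.5 -222.1]
```

View pics/h.png

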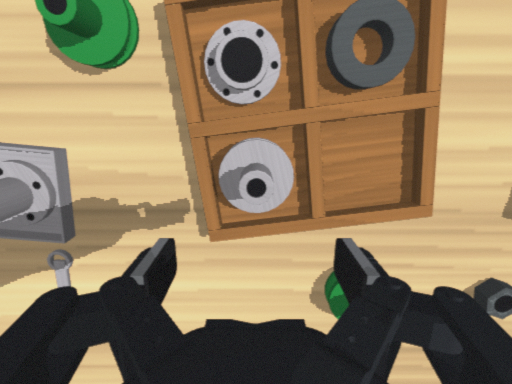

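The pulley's bore at (256,187) casts to (500,46), directly under the tool. Descending 147 mm and closing.

Request:
{"fn": "apply_moves", "kwargs": {
  "increments": [
    [[0,0,0.02],0],
    [[0,0,0.025],0],
    [[0,0,0.025],0],
    [[0,0,0.025],0],
    [[0,0,0.02],0],
    [[0,0,0.015],0],
    [[0,0,0.01],0],
    [[0,0,0.007],0],
    [[0,0,0],0],
    [[0,0,0],0]
  ]
}}

```text
time: 12.7
ee_pos: [501.2, 48.0, 47.2]
tcp_rot: [[1.0, 0.001, -0.0], [0.001, -1.0, -0.0], [-0.0, 0.0, -1.0]]
wrist_force: [0.7, -0.5, 0.3]
gripper_width: 85.2
```

Request:
{"fn": "apply_moves", "kwargs": {
  "increments": [
    [[0,0,0],0],
    [[0,0,0],0],
    [[0,0,0],0],
    [[0,0,0],0],
    [[0,0,0],0],
    [[0,0,0],0],
    [[0,0,0],0],
    [[0,0,0],0],
    [[0,0,0],0],
    [[0,0,0],0],
    [[0,0,0],0],
    [[0,0,0],0]
  ],
  "jaw": 255
}}

```text
time: 13.7
ee_pos: [501.5, 47.2, 48.3]
tcp_rot: [[1.0, 0.0, 0.001], [0.0, -1.0, -0.0], [0.001, 0.0, -1.0]]
wrist_force: [-0.9, -1.3, 5.7]
gripper_width: 34.4
```

Run:
```python
from h import *
# bay check from picture pics/h.png needs its calibration; redo with top view bay corners instead (rim inner corners, zoom px)
P=np.array([[584,213],[722,198],[733,334],[580,350]])/3+[90,90]
print(np.mean([ray("top",p,30)[:2] for p in P],0).round(1))
P=np.array([[428,228],[560,214],[580,350],[436,364]])/3+[90,90]
print(np.mean([ray("top",p,30)[:2] for p in P],0).round(1))
```

```text
[510.7 -84.4]
[495.8  41.6]
```

Request:
{"fn": "apply_moves", "kwargs": {
  "increments": [
    [[0,0,-0.005],0],
    [[0,0,-0.01],0],
    [[0,0,-0.015],0],
    [[0,0,-0.015],0],
    [[0,0,-0.01],0],
    [[0,0,-0.005],0],
    [[0,0,0],0],
    [[0,0,0],0]
  ]
}}

```text
time: 14.37
ee_pos: [500.3, 47.2, 106.6]
tcp_rot: [[1.0, -0.001, -0.001], [-0.001, -1.0, 0.0], [-0.001, -0.0, -1.0]]
wrist_force: [-0.2, -1.0, -4.8]
gripper_width: 34.7
```

Request:
{"fn": "apply_moves", "kwargs": {
  "increments": [
    [[0.001,0.01,0],0],
    [[0.0015,0.02,0],0],
    [[0.002,0.025,0],0],
    [[0.002,0.025,0],0],
    [[0.002,0.025,0],0],
    [[0.001,0.019,0],0],
    [[0.001,0.01,0],0],
    [[0,0,0],0],
    [[0,0,0],0],
    [[0,0,0],0]
  ]
}}

```text
time: 15.2
ee_pos: [511.3, -86.3, 106.8]
tcp_rot: [[1.0, 0.0, -0.001], [0.0, -1.0, 0.0], [-0.001, -0.0, -1.0]]
wrist_force: [0.4, 0.8, -5.3]
gripper_width: 34.7
```

```bash
python3 w.py pics/i.png; python3 -c "
from h import *
cv2.imwrite('pics/i2.png',cv2.resize(viewer.camera('scene')[100:300,120:400,::-1],None,fx=2.5,fy=2.5))"
```

```text
[511.30710664 -86.28501713 106.82271327] 34.67532008451126 [ 0.37723906  0.84213856 -5.26314629]
[46.4 54.7] [18, 23, 58, 62, 2236] [613.8  32.8] [612.8  29.3] [611.5  24.4]
[254.7 271.3] [235, 254, 40, 36, 1111] [472.1 -86.1] [475.4 -86.1] [479.9 -86.1]
```

View pics/i.png

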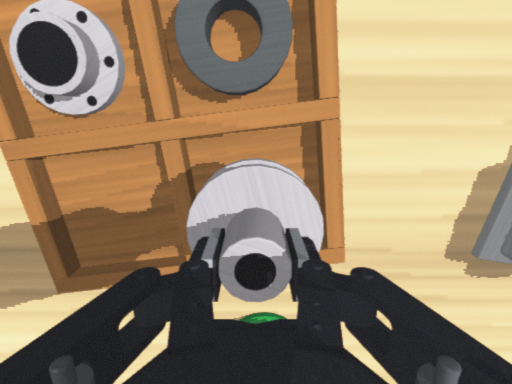

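View pics/i2.png

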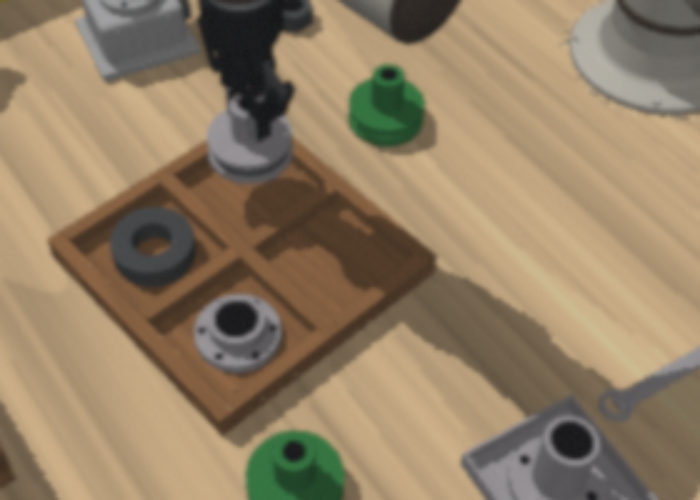

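The pulley is level over the right bay. The wheel, centred at about (255,215), is clear of the divider and rim edges. Lowering.

Request:
{"fn": "apply_moves", "kwargs": {
  "increments": [
    [[0,0,0.007],0],
    [[0,0,0.012],0],
    [[0,0,0.013],0],
    [[0,0,0.01],0],
    [[0,0,0.006],0],
    [[0,0,0.004],0],
    [[0,0,0.002],0],
    [[0,0,0.001],0],
    [[0,0,0],0],
    [[0,0,0],0]
  ]
}}

```text
time: 16.13
ee_pos: [512.0, -86.6, 52.8]
tcp_rot: [[1.0, 0.0, 0.001], [0.0, -1.0, 0.0], [0.001, -0.0, -1.0]]
wrist_force: [-0.0, -0.4, -4.7]
gripper_width: 34.6
```

Request:
{"fn": "apply_moves", "kwargs": {
  "increments": [
    [[0,0,0.001],0],
    [[0,0,0.001],0],
    [[0,0,0],0],
    [[0,0,0],0]
  ]
}}

```text
time: 16.47
ee_pos: [511.6, -86.6, 50.4]
tcp_rot: [[1.0, -0.0, 0.0], [-0.0, -1.0, 0.0], [0.0, -0.0, -1.0]]
wrist_force: [-0.5, 0.3, -4.9]
gripper_width: 34.7
```

Request:
{"fn": "apply_moves", "kwargs": {
  "increments": [
    [[0,0,0.001],0],
    [[0,0,0.001],0],
    [[0,0,0],0],
    [[0,0,0],0]
  ]
}}

```text
time: 16.8
ee_pos: [511.7, -86.6, 48.4]
tcp_rot: [[1.0, 0.0, 0.0], [0.0, -1.0, -0.0], [0.0, 0.0, -1.0]]
wrist_force: [-0.8, 0.2, -2.9]
gripper_width: 34.5
```

Request:
{"fn": "apply_moves", "kwargs": {
  "increments": [
    [[0,0,0.001],0],
    [[0,0,0],0],
    [[0,0,0],0]
  ]
}}

```text
time: 17.05
ee_pos: [511.7, -86.6, 48.3]
tcp_rot: [[1.0, 0.0, 0.0], [0.0, -1.0, -0.0], [0.0, 0.0, -1.0]]
wrist_force: [-2.6, 1.0, 5.6]
gripper_width: 34.6
```

Request:
{"fn": "apply_moves", "kwargs": {
  "increments": [
    [[0,0,0],0],
    [[0,0,0],0],
    [[0,0,0],0],
    [[0,0,0],0],
    [[0,0,0],0],
    [[0,0,0],0],
    [[0,0,0],0],
    [[0,0,0],0],
    [[0,0,0],0],
    [[0,0,0],0]
  ],
  "jaw": 0
}}

```text
time: 17.88
ee_pos: [511.6, -86.6, 47.3]
tcp_rot: [[1.0, -0.0, 0.0], [-0.0, -1.0, 0.0], [0.0, -0.0, -1.0]]
wrist_force: [0.4, -0.3, 0.5]
gripper_width: 85.5
```

Request:
{"fn": "apply_moves", "kwargs": {
  "increments": [
    [[0,0,-0.01],0],
    [[0,0,-0.02],0],
    [[0,0,-0.03],0],
    [[0,0,-0.03],0],
    [[0,0,-0.03],0],
    [[0,0,-0.02],0],
    [[0,0,-0.01],0],
    [[0,0,0],0],
    [[0,0,0],0]
  ]
}}

```text
time: 18.63
ee_pos: [511.1, -86.5, 197.0]
tcp_rot: [[1.0, -0.0, -0.0], [-0.0, -1.0, 0.001], [-0.0, -0.001, -1.0]]
wrist_force: [-0.2, 0.3, -0.1]
gripper_width: 85.4
```

```bash
python3 w.py pics/j.png
```

```text
[511.13199285 -86.49910303 197.03186355] 85.3836923398103 [-0.17407681  0.30379278 -0.05006423]
[242.   38.7] [229, 35, 27, 12, 112] [643.1 -75.5] [641.9 -75.7] [640.3 -76. ]
[112.1  72.1] [93, 52, 39, 41, 1230] [616.7  40.7] [616.   38.3] [615.1  34.9]
[254.9 186.8] [247, 179, 17, 17, 224] [510.5 -86.5] [511.9 -86.5] [513.8 -86.5]
```

View pics/j.png

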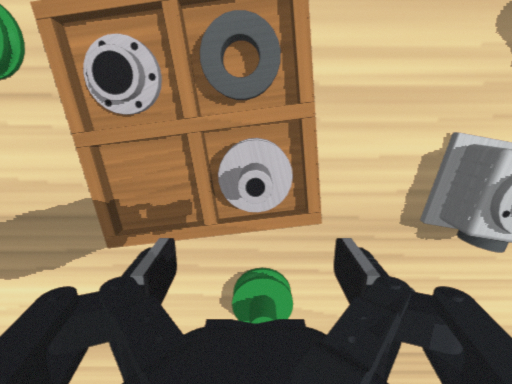

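The pulley stands in the right bay with its bore at (255,187), which casts to (511,-86.5). The left bay is empty. Back to the stub.

Request:
{"fn": "apply_moves", "kwargs": {
  "increments": [
    [[-0.002,-0.02,0],0],
    [[-0.003,-0.035,0],0],
    [[-0.003,-0.038,0],0],
    [[-0.003,-0.038,0],0],
    [[-0.003,-0.038,0],0],
    [[-0.003,-0.038,0],0],
    [[-0.003,-0.038,0],0],
    [[-0.003,-0.038,0],0],
    [[-0.003,-0.038,0],0],
    [[-0.003,-0.038,0],0],
    [[-0.003,-0.036,0],0],
    [[-0.003,-0.025,0],0]
  ]
}}

```text
time: 19.68
ee_pos: [475.5, 335.7, 194.7]
tcp_rot: [[1.0, 0.002, -0.003], [0.002, -1.0, -0.003], [-0.003, 0.003, -1.0]]
wrist_force: [0.6, -0.1, 0.1]
gripper_width: 85.2
```

Request:
{"fn": "apply_moves", "kwargs": {
  "increments": [
    [[-0.002,-0.0125,0],0],
    [[0,0,0],0],
    [[0,0,0],0],
    [[0,0,0],0]
  ]
}}

```text
time: 20.02
ee_pos: [474.3, 344.5, 196.3]
tcp_rot: [[1.0, -0.001, -0.002], [-0.001, -1.0, -0.002], [-0.002, 0.002, -1.0]]
wrist_force: [0.2, -0.4, -0.1]
gripper_width: 85.3
```

```bash
python3 w.py pics/k.png
```

```text
[474.30827496 344.45472171 196.28538513] 85.28369638559748 [ 0.21669805 -0.38718465 -0.08348901]
[168.8   4.9] [141, 0, 50, 10, 188] [631.1 415.6] [629.4 414.3] [627.1 412.4]
[253.  187.9] [236, 172, 35, 33, 908] [472.6 346.1] [474.  346.1] [476. 346.]
```

Aligned over the stub, with its bore at (474,346). Descending 152 mm and closing.

Request:
{"fn": "apply_moves", "kwargs": {
  "increments": [
    [[0,0,0.02],0],
    [[0,0,0.025],0],
    [[0,0,0.025],0],
    [[0,0,0.025],0],
    [[0,0,0.022],0],
    [[0,0,0.017],0],
    [[0,0,0.011],0],
    [[0,0,0.007],0],
    [[0,0,0],0],
    [[0,0,0],0]
  ]
}}

```text
time: 20.9
ee_pos: [475.1, 345.8, 45.9]
tcp_rot: [[1.0, -0.0, 0.001], [-0.0, -1.0, 0.001], [0.001, -0.001, -1.0]]
wrist_force: [-0.3, 0.3, -0.4]
gripper_width: 85.2
```

Request:
{"fn": "apply_moves", "kwargs": {
  "increments": [
    [[0,0,0],0],
    [[0,0,0],0],
    [[0,0,0],0],
    [[0,0,0],0],
    [[0,0,0],0],
    [[0,0,0],0],
    [[0,0,0],0],
    [[0,0,0],0],
    [[0,0,0],0],
    [[0,0,0],0],
    [[0,0,0],0],
    [[0,0,0],0]
  ],
  "jaw": 255
}}

```text
time: 21.9
ee_pos: [475.0, 346.2, 46.4]
tcp_rot: [[1.0, 0.0, 0.001], [0.0, -1.0, 0.001], [0.001, -0.001, -1.0]]
wrist_force: [-1.2, -0.7, 5.9]
gripper_width: 44.9
```

Request:
{"fn": "apply_moves", "kwargs": {
  "increments": [
    [[0,0,-0.005],0],
    [[0,0,-0.01],0],
    [[0,0,-0.015],0],
    [[0,0,-0.02],0],
    [[0,0,-0.015],0],
    [[0,0,-0.01],0],
    [[0,0,-0.005],0],
    [[0,0,0],0],
    [[0,0,0],0]
  ]
}}

```text
time: 22.65
ee_pos: [473.9, 345.3, 124.4]
tcp_rot: [[1.0, -0.0, -0.002], [-0.0, -1.0, -0.001], [-0.002, 0.001, -1.0]]
wrist_force: [-0.3, 0.3, -7.8]
gripper_width: 45.1
```

Held at 44.9 mm. Carrying it to the left bay at (496,42).

Request:
{"fn": "apply_moves", "kwargs": {
  "increments": [
    [[0.001,0.012,0],0],
    [[0.0015,0.02,0],0],
    [[0.002,0.027,0],0],
    [[0.002,0.027,0],0],
    [[0.002,0.027,0],0],
    [[0.002,0.027,0],0],
    [[0.002,0.027,0],0],
    [[0.002,0.027,0],0],
    [[0.002,0.027,0],0],
    [[0.0015,0.027,0],0],
    [[0.0015,0.026,0],0],
    [[0.0015,0.018,0],0]
  ]
}}

```text
time: 23.65
ee_pos: [493.9, 51.0, 124.2]
tcp_rot: [[1.0, -0.002, -0.004], [-0.002, -1.0, -0.001], [-0.004, 0.001, -1.0]]
wrist_force: [-0.4, 1.6, -7.6]
gripper_width: 44.5
```

Request:
{"fn": "apply_moves", "kwargs": {
  "increments": [
    [[0,0.012,0],0],
    [[0,0,0],0],
    [[0,0,0],0],
    [[0,0,0],0]
  ]
}}

```text
time: 23.98
ee_pos: [495.6, 42.3, 125.1]
tcp_rot: [[1.0, 0.0, -0.0], [0.0, -1.0, 0.0], [-0.0, -0.0, -1.0]]
wrist_force: [0.1, -0.5, -6.3]
gripper_width: 44.9
```

```bash
python3 w.py pics/l.png
```

```text
[495.55601573  42.25080327 125.05501126] 44.85255843112733 [ 0.14534819 -0.54893185 -6.25696866]
[236.9 179. ] [232, 174, 11, 11, 95] [520.5  55.1] [521.8  54.8] [523.5  54.3]
[431.4 192.1] [420, 181, 24, 23, 407] [510.6 -86.6] [512.1 -83.2] [514.1 -78.4]
[298.4 204.2] [293, 199, 11, 11, 88] [501.3  10. ] [503.1  10.9] [505.5  12.1]
[254.8 279.1] [216, 245, 79, 68, 4112] [437.4  42.3] [440.8  42.3] [445.6  42.3]
```

View pics/l.png

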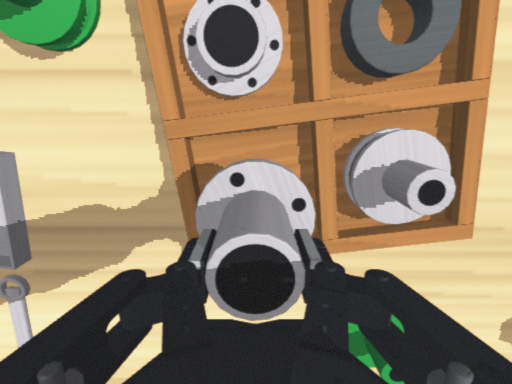

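The stub is level over the left bay. Contact is due about 71 mm down.

Request:
{"fn": "apply_moves", "kwargs": {
  "increments": [
    [[0,0,0.01],0],
    [[0,0,0.015],0],
    [[0,0,0.015],0],
    [[0,0,0.012],0],
    [[0,0,0.008],0],
    [[0,0,0.005],0],
    [[0,0,0.002],0],
    [[0,0,0.001],0],
    [[0,0,0],0],
    [[0,0,0],0]
  ]
}}

```text
time: 24.87
ee_pos: [496.2, 42.1, 57.9]
tcp_rot: [[1.0, 0.0, 0.001], [0.0, -1.0, 0.0], [0.001, -0.0, -1.0]]
wrist_force: [0.8, 0.6, -6.3]
gripper_width: 45.2
```

Request:
{"fn": "apply_moves", "kwargs": {
  "increments": [
    [[0,0,0.001],0],
    [[0,0,0.001],0],
    [[0,0,0],0],
    [[0,0,0],0]
  ]
}}

```text
time: 25.2
ee_pos: [495.6, 41.8, 55.4]
tcp_rot: [[1.0, 0.0, 0.0], [0.0, -1.0, 0.0], [0.0, -0.0, -1.0]]
wrist_force: [-0.4, -0.0, -6.9]
gripper_width: 45.0
```

Request:
{"fn": "apply_moves", "kwargs": {
  "increments": [
    [[0,0,0.001],0],
    [[0,0,0.001],0],
    [[0,0,0],0],
    [[0,0,0],0]
  ]
}}

```text
time: 25.53
ee_pos: [495.7, 41.9, 53.5]
tcp_rot: [[1.0, 0.0, 0.0], [0.0, -1.0, -0.0], [0.0, 0.0, -1.0]]
wrist_force: [-1.5, -0.2, -3.2]
gripper_width: 44.9
```

Request:
{"fn": "apply_moves", "kwargs": {
  "increments": [
    [[0,0,0.001],0],
    [[0,0,0],0],
    [[0,0,0],0]
  ]
}}

```text
time: 25.78
ee_pos: [495.8, 41.9, 53.5]
tcp_rot: [[1.0, 0.0, 0.001], [0.0, -1.0, -0.0], [0.001, 0.0, -1.0]]
wrist_force: [-4.3, -0.1, 6.0]
gripper_width: 44.9
```

Request:
{"fn": "apply_moves", "kwargs": {
  "increments": [
    [[0,0,0],0],
    [[0,0,0],0],
    [[0,0,0],0],
    [[0,0,0],0],
    [[0,0,0],0],
    [[0,0,0],0],
    [[0,0,0],0],
    [[0,0,0],0],
    [[0,0,0],0],
    [[0,0,0],0]
  ],
  "jaw": 0
}}

```text
time: 26.62
ee_pos: [495.6, 41.9, 52.3]
tcp_rot: [[1.0, 0.0, 0.0], [0.0, -1.0, -0.0], [0.0, 0.0, -1.0]]
wrist_force: [-0.0, 0.1, -0.3]
gripper_width: 85.5
```

Request:
{"fn": "apply_moves", "kwargs": {
  "increments": [
    [[0,0,-0.01],0],
    [[0,0,-0.02],0],
    [[0,0,-0.03],0],
    [[0,0,-0.03],0],
    [[0,0,-0.03],0],
    [[0,0,-0.03],0],
    [[0,0,-0.02],0],
    [[0,0,-0.01],0],
    [[0,0,0],0],
    [[0,0,0],0]
  ]
}}

```text
time: 27.45
ee_pos: [495.1, 41.9, 231.5]
tcp_rot: [[1.0, -0.0, -0.001], [-0.0, -1.0, 0.0], [-0.001, -0.0, -1.0]]
wrist_force: [-0.6, 1.0, -0.5]
gripper_width: 85.5
```

```bash
python3 w.py pics/n.png; python3 -c "
from h import *
cv2.imwrite('pics/n2.png',viewer.camera('scene')[:,:,::-1])"
```

```text
[495.0729609   41.87114441 231.51091612] 85.52588790944837 [-0.57254723  0.99360789 -0.498473  ]
[76.5 10.3] [68, 0, 18, 22, 301] [659.3 211.5] [657.7 208.6] [655.5 204.6]
[362.2  35.7] [345, 27, 27, 27, 228] [637.5 -62.9] [636.3 -61.2] [634.6 -58.7]
[238.5  61. ] [222, 43, 34, 37, 991] [615.2  58.1] [614.3  57.8] [613.2  57.5]
[325.6  73.2] [315, 51, 34, 36, 167] [603.9 -29.7] [603.2 -28.5] [602.3 -26.8]
[370.5 164.5] [363, 157, 16, 16, 190] [510.4 -86.6] [511.3 -84.4] [512.6 -81.3]
[254.9 180.9] [240, 166, 31, 30, 714] [491.8  41.9] [493.1  41.9] [494.8  41.9]
[479.2 283.5] [471, 277, 18, 14, 193] [ 356.9 -243.7] [ 360.4 -238.9] [ 365.4 -232.1]
```

View pics/n.png

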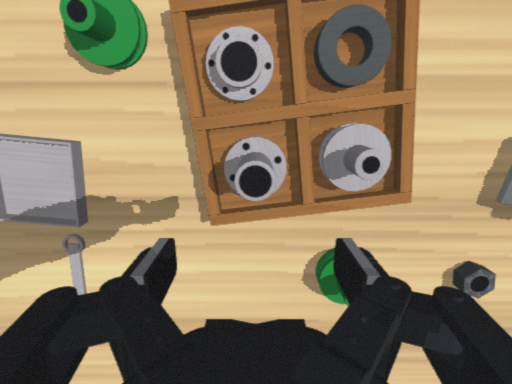

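View pics/n2.png

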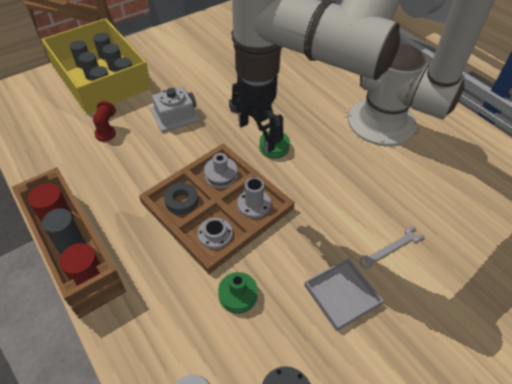

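Both parts stand upright in the swapped bays: the stub's bore is at (255,181), casting to (495,42), and the pulley's at (371,165), casting to (510,-87). The arm is clear, so I'm handing in.

```bash
python3 -c "
from station import r
print(r.sense()['wrist_force'], r.sense()['time']); print(r.job_done())"
```

```text
[ 0.08782146 -0.68818246  0.29450797] 27.55
the job is handed in; nothing more can be done
None
```

The swap is done and handed in at 27.6 s. The stub was parked in the pan and the pulley moved from the left to the right near bay. The stub was then set down in the left bay. `r.job_done()` gives no verdict, so these are my own last checks:

- **Position:** the final wrist view puts the stub at about (495, 42), against a bay centre of (496, 42). It puts the pulley at about (510, -87), against (512, -87). Both are within about 2 mm, and the limit is 18 mm.
- **Standing and release:** both parts look upright in the wrist and scene views. I lowered each one until the wrist force showed contact before opening. The gripper is fully open and the TCP is at 231 mm, clear of everything.
- **Disagreement:** my first rough corner readings from the scene view put the crate about 7 mm and the pan about 9 mm off the top-view values. Projecting the top-view outlines into the scene picture matched within a few mm, so I used the top-view values with small corrections. The wrist views over the pan and bays agreed with them.

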